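# Flush a row of blanks with a straightedge and shut the gate

### The arm

A 6-joint arm with a two-finger parallel gripper is mounted at the origin on a cart in front of the work surface, level with it; the furniture and walls round the work are solid. World frame = base frame: x ahead of the robot, y to its left, z up, the work surface at z = 0. Lengths are in mm, angles in rad, forces in N, time in s.
With the tool pointing down it reaches from about 275 to 750 mm from the base axis. Payload 10.2 kg.
Tool frame: the origin (TCP) lies between the finger pads; the fingertips stand 17 mm ahead of it and the grasp point (between the pads) lies 2 mm behind it (tips_ahead is the distance from the TCP to the fingertips, in mm); z points along the fingers, y is the line along which they close (so a half turn about z gives the same grasp; the last joint's range is limited). The gripper opens to 85 mm and grips with 20 to 120 N. Pads are 22 mm wide; open, the fingers measure 114 mm over their backs; the gripper's body (76 mm by 85 mm) begins 54 mm behind the grasp point. The pads swing forward as they close: fully open they stand 13 mm farther back than shut.
Start: joints at [0.969, 0.313, 1.498, -0, 1.331, -0.223], TCP at [194.161, 487.784, 248.294] pointing down, gripper open.
Joint ranges: [-2.94, 2.94], [-0.97, 2.17], [0.19, 2.56], [-1.23, 4.37], [0.02, 3.11], [-2.88, 2.88]. Speed limits (rad/s): [2.39, 2.39, 3.01, 3.14, 3.14, 3.14].

### API

Orientations are given as a unit quaternion [w, x, y, z].
In Python, from rig import sense, capture, finish_job, boxes_of, tips_ahead gives the robot as it stands.
- The arm moves only by the tool drive_tool, never from a script. Its argument "commands" is text: rows parted by semicolons, each of 7 numbers parted by spaces: the shift along the world's x, y, z in units of 0.1 m (1.0 is 0.1 m), then the turn, a rotation vector about the world's x, y, z in units of pi/4 rad (1.0 is pi/4 rad), then the opening in per cent of the stroke, from 0 (shut) to 100 (fully open). A call has 1 to 20 rows; each row shifts and turns the commanded pose from where the row before left it; what a row does not reach is not made up. A row lasts 1/12 s, in which the tool goes at most 41.7 mm and 7.16 degrees, less where a joint would pass 70% of its speed; a pose out of reach is approached as far as the arm can. A call with a number of a shift or a turn outside -1 to 1 is refused whole. A call with a gripper value outside its range is refused whole. The fingers move at their own pace and stop on an object; "force" is the grip in N (left out, the last holds). Time passes only in rows, so rows that do not move let the fingers close. It gives the time, the measured TCP pose, the force, the opening and the grip force at its end, in the units of the state.
- sense(): the state, without advancing time (a new reading comes with each control period).
- capture(name): name is "side" or "top"; returns a dict with "pixels" (420x560x3 uint8, blue, green, red), "fov_y" (degrees; the focal length in pixels is half the picture's height over the tangent of half this angle, whatever the lens; pixels are square), "cx", "cy" (the principal point, pixels), "position" and "attitude" of the camera in the world. Camera axes: x right, y down, z forward; pixel columns grow to the right and rows downward; lengths in mm; the calibration is good to about 2 mm. A picture is of the moment at which its call begins. There is no depth.
- finish_job(): hands the job in; it is judged then, once.
Trained networks look in a picture, given as the dict that the camera call returned (one of the last four; its "shot" number tells which), for a name from the list of things; names that differ only in an ending like _2 or _b are one class to them, and where a whole thing is asked for, a point or a joint stands for the part that bears it (a point fixed in the world has none). Each returns a list of dicts, best first, with "confidence" (0 to 1); they miss things now and then, are a little off and sometimes report something else, mostly with a low value. They report only what shows in the picture. A call takes as long as a camera call.
- boxes_of(picture, name): "position" ([column, row] in pixels, amid what is visible of it).
The state is a dict: "time_s": time; "joints": joint angles; "dq": joint speeds; "tau": joint torques, N m; "eef_pos": TCP position; "ee_rot": TCP orientation; "force": force on the tool from outside, world axes, zero at the start; "wrist_torque": the same for the moment, N m; "grip_width": opening from 0.0 (shut) to 1.0 (fully open); "grip_force": force on a finger pad.
Only numpy, scipy, OpenCV 4.12 (cv2) and the standard library are available. Lean on these libraries where they do the work, as an engineer would, in place of code of your own. Each camera call takes 0.05 s, during which the arm holds its last target. There are 200 camera calls.

### The job

Take the straightedge by its handle off its rubber pad and use its long face to push all four aluminium blanks under the jig's bridge until their front ends are in one straight line, flush with the front ends of the jig's two cheeks. Then stand the straightedge upright back on its pad, lengthwise, and swing the jig's gate fully down across the row. Move the blanks only with the straightedge, leave the gate open until the straightedge is back, and do not disturb the things standing around.

Things in the scene. Friction and masses are not known exactly. Their poses are not given: they have to be found in the camera images.
- jig: Fixed aluminium jig. Origin on the bench midway between its two cheeks, in the plane of their front ends (flush line); x points into the jig, away from the robot, y left, z up. Cheeks: inner faces y +/-84 mm, outer +/-100, x 0 to 70, 44 mm high; no back wall. Bridge across: x 35 to 60, 32 to 44 mm above the bench. Feet reach y +/-127. Blanks start sticking out 20 to 55 mm, 12 mm apart.
- straightedge: Steel straightedge 20 mm thick (its x), 188 long (y), 26 high, 0.35 kg, standing upright on the pad. Wooden handle on top at the middle: 16 mm thick (x), 56 long (y), 26 to 62 mm above the underside. Origin: centre of the underside. Long faces 10 mm from it. Centred on the jig (y = 0) it meets both cheek fronts, which stop it at the flush line, and clears the hinge bracket (y 98 to 128 mm).
- pad: Thin black rubber pad fixed on the bench to the right, 50 mm (x) by 220 mm (y), 3 mm thick, on which the straightedge stands lengthwise. Origin at the centre of its underside.
- gate (a joint): Gate angle in rad: 0 shut (stop; level across the jig's front, 7 mm in front of the flush line), about 1.6 open (upright at the jig's left; limit 1.9). Turns about the jig's x axis through gate_hinge. A stiff hinge (0.2 N m) keeps it where it is left. Push it over from its left, then down from above, to its stop.
- gate_hinge (a point): Hinge point of the gate: 12 mm in front of the flush line, 118 mm left of the jig's middle, 20 mm above the bench. The gate is a steel bar 10 mm thick (along jig x), 14 mm high when shut, ending 214 mm from the hinge.
- gate_pad (a point): Middle of the black finger pad (40 mm long, 12 mm along jig x, 16 mm across) at the free end of the gate, 190 mm from the hinge. When shut it is 20 mm above the bench, in front of the right cheek.
- blank_1: Aluminium blank, leftmost of the row of four: plain bar 70 mm long (its x, roughly along the jig's x), 28 mm wide, 24 mm high, 0.16 kg, two dark holes on top. Origin at the centre of the underside.
- blank_1_front (a point): Centre of the front end (nearest the robot) of blank_1, 12 mm above the bench.
- blank_2: Aluminium blank, second from the left of the row of four: plain bar 70 mm long (its x, roughly along the jig's x), 28 mm wide, 24 mm high, 0.16 kg, two dark holes on top. Origin at the centre of the underside.
- blank_2_front (a point): Centre of the front end (nearest the robot) of blank_2, 12 mm above the bench.
- blank_3: Aluminium blank, third from the left of the row of four: plain bar 70 mm long (its x, roughly along the jig's x), 28 mm wide, 24 mm high, 0.16 kg, two dark holes on top. Origin at the centre of the underside.
- blank_3_front (a point): Centre of the front end (nearest the robot) of blank_3, 12 mm above the bench.
- blank_4: Aluminium blank, rightmost of the row of four: plain bar 70 mm long (its x, roughly along the jig's x), 28 mm wide, 24 mm high, 0.16 kg, two dark holes on top. Origin at the centre of the underside.
- blank_4_front (a point): Centre of the front end (nearest the robot) of blank_4, 12 mm above the bench.
- tape_roll: Yellow roll of tape lying flat, 58 mm across, 19 mm high; a bystander, leave it alone. Origin at the centre of its underside.
- threadlock: Small red bottle with blue cap, 16x26x70 mm, standing at the jig's right side; a bystander, leave it alone. Origin at the centre of its underside.
- housing_1: Small grey metal housing, 30x49x31 mm, to the right in front of the jig; a bystander, leave it alone. Origin at the centre of its underside.
- housing_4: Small grey metal housing, 30x49x31 mm, at the right; a bystander, leave it alone. Origin at the centre of its underside.
- oil_bottle: White bottle with red spout, 38 mm across, 105 mm high, at the right; a bystander, leave it alone. Origin at the centre of its underside.

How it is judged (in metres and radians):
On the way, in this order (a step that is already met when the one before it is completed fails the run):
1. the straightedge is lifted off its pad (height (world z) of straightedge above 0.02 m and value of joint gate above 1.2 rad), for 0.1 s.
2. the four front ends are flush with the cheeks, the straightedge still up against the row, the gate still open (x of blank_1_front in the frame of jig between -0.005 and 0.006 m and angle between the x axis of each of blank_1, blank_2, blank_3, blank_4 and the x axis of jig, either way round below 0.08 rad and x of blank_2_front in the frame of jig between -0.005 and 0.006 m and x of blank_3_front in the frame of jig between -0.005 and 0.006 m and x of blank_4_front in the frame of jig between -0.005 and 0.006 m and y of blank_1_front in the frame of jig between -0.084 and 0.084 m and height (world z) of each of blank_1_front, blank_2_front, blank_3_front, blank_4_front below 0.018 m and y of blank_2_front in the frame of jig between -0.084 and 0.084 m and y of blank_3_front in the frame of jig between -0.084 and 0.084 m and y of blank_4_front in the frame of jig between -0.084 and 0.084 m and x of straightedge in the frame of jig above -0.03 m and value of joint gate above 1.2 rad), for 0.1 s.
3. the straightedge stands back on its pad, released, the gate still open (horizontal distance between straightedge and pad below 0.035 m and height (world z) of straightedge below 0.008 m and angle between straightedge's own z axis and vertical below 0.1 rad and angle between the y axis of straightedge and the y axis of pad, either way round below 0.25 rad and contact force between the fingers and straightedge below 0.1 N and value of joint gate above 1.2 rad), for 0.2 s.
4. the gate is shut (value of joint gate below 0.06 rad), for 0.2 s.
At the end, for the whole second after the job is handed in: Blanks flat between the cheeks, fronts -5 to +6 mm from the flush line, within 0.08 rad of square; straightedge upright (0.1 rad), released on its pad, centre within 35 mm of the pad's, within 0.25 rad of its length; gate below 0.06 rad; blanks and straightedge at rest (x of blank_1_front in the frame of jig between -0.005 and 0.006 m and angle between the x axis of each of blank_1, blank_2, blank_3, blank_4 and the x axis of jig, either way round below 0.08 rad and x of blank_2_front in the frame of jig between -0.005 and 0.006 m and x of blank_3_front in the frame of jig between -0.005 and 0.006 m and x of blank_4_front in the frame of jig between -0.005 and 0.006 m and y of blank_1_front in the frame of jig between -0.084 and 0.084 m and height (world z) of each of blank_1_front, blank_2_front, blank_3_front, blank_4_front below 0.018 m and y of blank_2_front in the frame of jig between -0.084 and 0.084 m and y of blank_3_front in the frame of jig between -0.084 and 0.084 m and y of blank_4_front in the frame of jig between -0.084 and 0.084 m and horizontal distance between straightedge and pad below 0.035 m and height (world z) of straightedge below 0.008 m and angle between straightedge's own z axis and vertical below 0.1 rad and angle between the y axis of straightedge and the y axis of pad, either way round below 0.25 rad and contact force between the fingers and straightedge below 0.1 N and linear speed of each of blank_1, blank_2, blank_3, blank_4, straightedge below 0.01 m/s and value of joint gate below 0.06 rad); the robot touches nothing.
It fails at once if the gripper or arm touches a blank (more than 1 N) (contact force between any of the fingers, the arm and blank_1 above 1 N or contact force between any of the fingers, the arm and blank_2 above 1 N or contact force between any of the fingers, the arm and blank_3 above 1 N or contact force between any of the fingers, the arm and blank_4 above 1 N).
It fails at once if a bystander is moved more than 20 mm (distance of any of tape_roll, threadlock, housing_1, housing_4, oil_bottle from where it was at the start of the episode above 0.02 m).
It also fails if it takes over 67 s, if anything falls off the work surface, if the arm or the gripper's body presses on something with over 40 N, if the wrist force passes 120 N, or if a joint passes its speed limit or range.

## Working session

There is one attempt and no reset: what is moved stays moved. The work goes in short steps, Python scripts to look and compute and a tool call to move; the robot and the scene stay as the last step left them, time stands still between calls to the robot, and variables do not carry over. Pictures are saved under pics/ and viewed, at most 13 in all, crops included, and the job is handed in when it is done.

Besides the shell and the picture viewer there is one more tool, called after ">>>" as name(argument=value, ...) on one line, values as JSON. drive_tool: Moves the arm, as the interface text tells. Shifts and turns lie within -1 to 1; 1 stands for 0.1 m of shift or pi/4 rad of turn. Its arguments: {"type":"object","properties":{"commands":{"type":"string"},"force":{"type":"number"}},"required":["commands"]}

```bash
ls; mkdir -p pics
cat > h.py <<'E'
import numpy as np, cv2
from rig import *
from scipy.spatial.transform import Rotation as R
def cam(p):
    f=p["pixels"].shape[0]/2/np.tan(np.radians(p["fov_y"])/2)
    a=np.array(p["attitude"],float)
    M=a if a.shape==(3,3) else R.from_quat(a[[1,2,3,0]]).as_matrix()
    return f,M,np.array(p["position"],float)
def w(p,px,z):
    f,M,c=cam(p); d=M@np.array([(px[0]-p["cx"])/f,(px[1]-p["cy"])/f,1]); return c+d*(z-c[2])/d[2]
def pix(p,X):
    f,M,c=cam(p); v=M.T@(np.array(X,float)-c); return [p["cx"]+f*v[0]/v[2],p["cy"]+f*v[1]/v[2]]
E
python3 - <<'E'
from h import *
s=sense(); print(s)
for n in("top","side"):
    p=capture(n); cv2.imwrite(f"pics/{n}0.png",p["pixels"]); print(n,{k:v for k,v in p.items() if k!="pixels"})
    for o,z in [("jig",30),("straightedge",40),("pad",3),("gate",100),("gate_pad",200),("gate_hinge",20),("blank_1",24),("blank_1_front",12),("tape_roll",19),("threadlock",35),("housing_1",31),("oil_bottle",50)]:
        for b in boxes_of(p,o)[:5]: print(o,np.round(b["position"]),round(b["confidence"],2),np.round(w(p,b["position"],z)))
E
```

```text
pics
{'time_s': 0.0, 'joints': array([ 9.68600263e-01,  3.13457599e-01,  1.49843485e+00, -2.46077685e-05,
        1.33102887e+00, -2.23395426e-01]), 'dq': array([-8.88441324e-04,  4.22733371e-05,  6.24350878e-04, -1.58722230e-03,
        2.17746162e-03, -4.62720267e-04]), 'tau': array([ 9.89454966e-04, -4.12274265e+01, -2.59745765e+01, -1.66316959e-04,
        4.13919988e-03, -5.02475962e-05]), 'eef_pos': array([194.02209014, 487.57157341, 247.73202459]), 'ee_rot': array([-2.55563918e-04,  1.88267053e-01,  9.82117648e-01, -6.13321366e-04]), 'force': array([-0.36170612,  0.0901679 , -0.16349695]), 'wrist_torque': array([-0.01071367, -0.02179751,  0.01917199]), 'grip_force': 0.0, 'grip_width': 1.001490102725724}
top {'fov_y': 55.576259079030315, 'cx': 280.652533895452, 'cy': 208.25792743251432, 'position': array([ 384.66189194, -202.35522502,  903.68851613]), 'attitude': array([-0.07623169,  0.74816186, -0.6555186 ,  0.06883258]), 'shot': 1}
jig [187. 165.] 0.98 [637.  44.  30.]
straightedge [369. 276.] 0.63 [ 442. -388.   40.]
pad [361. 278.] 0.94 [ 438. -379.    3.]
gate [130. 174.] 
[... 1063 characters left out ...]
ad [275. 312.] 0.68 [ 427. -424.    3.]
pad [271. 171.] 0.44 [620.  31.   3.]
gate [242. 119.] 0.72 [599. 195. 100.]
gate_pad [242. 116.] 0.93 [537.   6. 200.]
blank_1 [267. 176.] 0.81 [585. -20.  24.]
blank_1 [278. 191.] 0.75 [585. -97.  24.]
blank_1 [279. 160.] 0.7 [649.  42.  24.]
blank_1 [289. 205.] 0.7 [ 583. -162.   24.]
blank_1 [272. 170.] 0.69 [611.   5.  24.]
blank_1_front [259. 163.] 0.48 [598.  73.  12.]
tape_roll [221. 241.] 0.68 [ 391. -207.   19.]
threadlock [316. 189.] 0.55 [ 667. -147.   35.]
threadlock [240. 117.] 0.44 [641. 342.  35.]
housing_1 [333. 288.] 0.79 [ 542. -443.   31.]
housing_1 [289. 207.] 0.56 [ 574. -178.   31.]
oil_bottle [352. 307.] 0.77 [ 541. -506.   50.]
```

Run:
```python
from h import *
a=cv2.imread("pics/top0.png")[120:330,100:460]; cv2.imwrite("pics/top0c.png",cv2.resize(a,(800,467),interpolation=cv2.INTER_CUBIC))
a=cv2.imread("pics/side0.png")[80:360,170:400]; cv2.imwrite("pics/side0c.png",cv2.resize(a,(493,600),interpolation=cv2.INTER_CUBIC))
```

```text
(no output)
```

View pics/top0c.png

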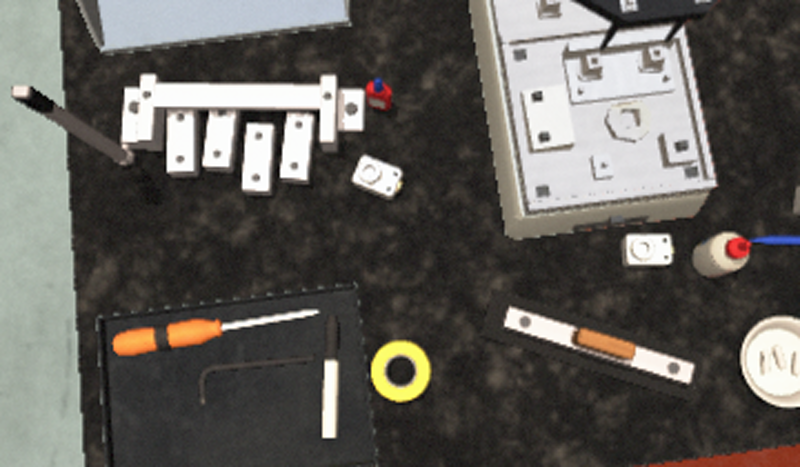

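View pics/side0c.png

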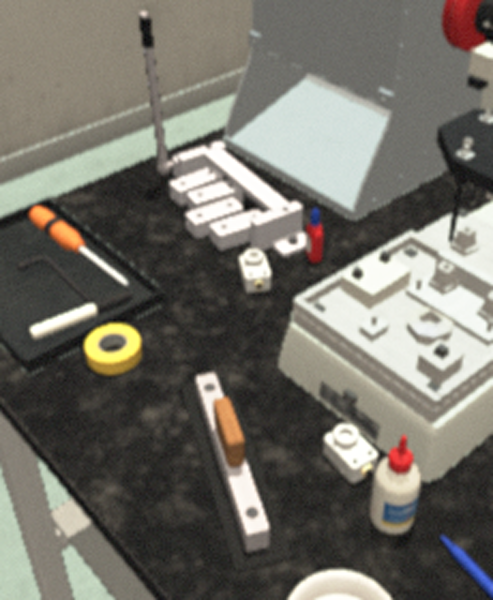

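```bash
cat >> h.py <<'E'
from scipy.optimize import minimize
def box(x0,x1,y0,y1,z):  # top-face edges sampled
    c=np.array([[x0,y0],[x1,y0],[x1,y1],[x0,y1],[x0,y0]],float); o=[]
    for a,b in zip(c[:-1],c[1:]): o.append(a+(b-a)*np.linspace(0,1,40)[:,None])
    o=np.vstack(o); return np.c_[o,np.full(len(o),z)]
JIG=np.vstack([box(0,70,84,100,44),box(0,70,-100,-84,44),box(35,60,-84,84,44)])
SE=np.vstack([box(-10,10,-94,94,29)]); HD=box(-8,8,-28,28,65)
BL=box(-35,35,-14,14,24)
def place(P,q):
    c,s=np.cos(q[2]),np.sin(q[2]); return np.c_[q[0]+c*P[:,0]-s*P[:,1],q[1]+s*P[:,0]+c*P[:,1],P[:,2]]
def pixs(p,X):
    f,M,c=cam(p); v=(X-c)@M; return np.c_[p["cx"]+f*v[:,0]/v[:,2],p["cy"]+f*v[:,1]/v[:,2]]
def dt(p,k=4):
    g=cv2.resize(cv2.cvtColor(p["pixels"],cv2.COLOR_BGR2GRAY),None,fx=k,fy=k,interpolation=cv2.INTER_CUBIC)
    e=cv2.Canny(cv2.GaussianBlur(g,(0,0),2),25,70); return cv2.distanceTransform(255-e,cv2.DIST_L2,5)/k
def fit(views,P,q0,spread=(8,8,.06)):
    D=[dt(p) for p in views]; D=[np.minimum(d,3) for d in D]
    def cost(u):
        q=np.array(q0)+np.array(u)*spread; t=0
        for p,d in zip(views,D):
            uv=(pixs(p,place(P,q))+.5)*4-.5
            t+=cv2.remap(d.astype(np.float32),uv[:,0].astype(np.float32)[None],uv[:,1].astype(np.float32)[None],cv2.INTER_LINEAR).mean()
        return t
    from scipy.optimize import differential_evolution as de
    r=de(cost,[(-2,2)]*3,seed=1,popsize=15,maxiter=60,tol=1e-6); return np.array(q0)+r.x*spread, r.fun
def draw(p,Ps,roi,name,k):
    x0,y0,x1,y1=roi; a=cv2.resize(p["pixels"][y0:y1,x0:x1],None,fx=k,fy=k,interpolation=cv2.INTER_CUBIC)
    for X in Ps:
        for u in (pixs(p,X)+.5-[x0,y0])*k: cv2.circle(a,tuple(int(t) for t in u),0,(0,0,255),-1)
    cv2.imwrite("pics/"+name,a)
E
python3 - <<'E'
from h import *
t=capture("top"); s=capture("side")
l,r=w(t,(167.5,158),44),w(t,(247.6,159),44); print(l,r)
y=l-r; yaw=np.arctan2(-y[0],y[1]); m=(l+r)/2; x=np.array([np.cos(yaw),np.sin(yaw)]); q0=[*(m[:2]-65*x),yaw]
l,r=w(t,(331.8,263),29),w(t,(407.4,287.4),29);y=l-r; print(np.linalg.norm(y)); s0=[*((l+r)/2)[:2],np.arctan2(-y[0],y[1])]
print(q0,s0); res={}
for n,V in (("both",[t,s]),("t",[t]),("s",[s])):
    a=fit(V,JIG,q0); b=fit(V,np.vstack([SE,HD]),s0); print(n,np.round(a[0],3),a[1],np.round(b[0],3),b[1]); res[n]=(a[0],b[0])
J,S=res["both"]
for px in ((178,183),(198,184),(217,192),(233,188)):
    c=w(t,px,24); b=fit([t],BL,[c[0]+10,c[1],J[2]],(10,4,.04)); Jm=R.from_euler('z',-J[2]).as_matrix()@np.r_[b[0][:2]-J[:2],0]; print(np.round(b[0],3),b[1],"in jig",np.round(Jm,1))
np.save("q.npy",[J,S])
draw(t,[place(JIG,J)],(140,140,280,220),"j_t.png",5.5); draw(s,[place(JIG,J),place(SE,S),place(HD,S)],(230,130,340,350),"j_s.png",2.7)
draw(t,[place(SE,S),place(HD,S)],(310,240,430,310),"s_t.png",5)
a=[cv2.imread("pics/"+n) for n in("j_t.png","s_t.png")]; W=600
big=np.zeros((600,800,3),np.uint8)
b=cv2.resize(a[0],(520,297)); big[:297,:520]=b; b=cv2.resize(a[1],(520,303)); big[297:,:520]=b
b=cv2.imread("pics/j_s.png"); b=cv2.resize(b,(280,560)); big[:560,520:]=b; cv2.imwrite("pics/fit1.png",big)
E
```

```text
[644.27124033  87.43641467  44.        ] [665.85581251 -92.41124174  44.        ]
169.83368357774998
[np.float64(590.5266530530773), np.float64(-10.232862263210524), np.float64(0.11944456646995869)] [np.float64(444.52704188937116), np.float64(-391.14834326422715), np.float64(-0.18083206679474595)]
both [ 5.97956e+02 -7.53400e+00  1.25000e-01] 1.4266932010650635 [ 4.45069e+02 -3.90961e+02 -1.70000e-01] 0.9668571949005127
t [ 5.98203e+02 -7.35600e+00  1.23000e-01] 0.6352767944335938 [ 4.45318e+02 -3.89933e+02 -1.70000e-01] 0.3419479727745056
s [ 5.97613e+02 -1.13040e+01  1.28000e-01] 0.7068372368812561 [ 4.44356e+02 -3.91909e+02 -1.68000e-01] 0.4658229947090149
[5.97782e+02 5.34040e+01 1.80000e-01] 0.1984672099351883 in jig [ 7.4 60.5  0. ]
[6.03185e+02 1.41110e+01 5.60000e-02] 0.30282503366470337 in jig [ 7.9 20.8  0. ]
[ 5.89711e+02 -2.82080e+01  9.00000e-02] 0.18838301301002502 in jig [-10.8 -19.5   0. ]
[ 6.06069e+02 -6.62500e+01  4.60000e-02] 0.1935381293296814 in jig [  0.7 -59.3   0. ]
```

View pics/fit1.png

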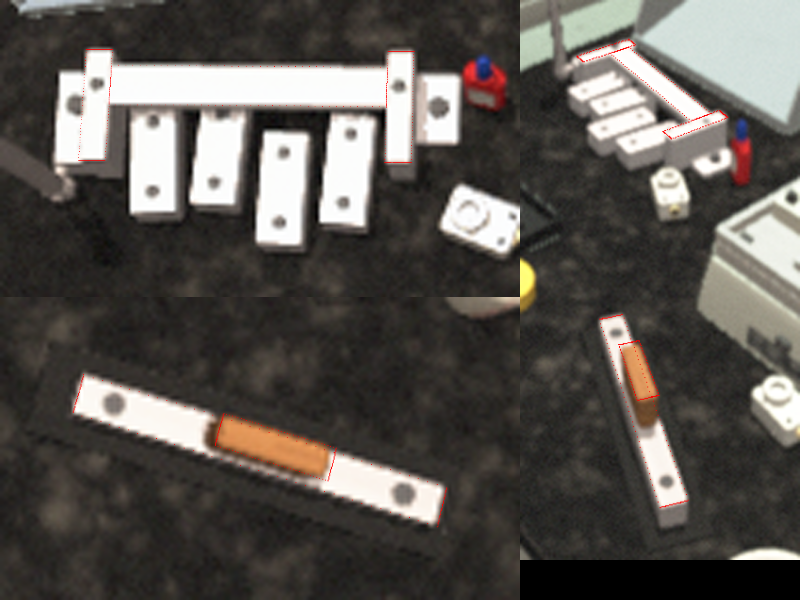

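>>> drive_tool(commands="0.11 -0.4 0 0 0 -0.087 100;0.11 -0.4 0 0 0 -0.087 100;0.11 -0.4 0 0 0 -0.087 100;0.11 -0.4 0 0 0 -0.087 100;0.11 -0.4 0 0 0 -0.087 100;0.11 -0.4 0 0 0 -0.087 100;0.11 -0.4 0 0 0 -0.087 100;0.11 -0.4 0 0 0 -0.087 100;0.11 -0.4 0 0 0 -0.087 100;0.11 -0.4 0 0 0 -0.087 100;0.11 -0.4 0 0 0 -0.087 100;0.11 -0.4 0 0 0 -0.087 100;0.11 -0.4 0 0 0 -0.087 100;0.11 -0.4 0 0 0 -0.087 100;0.11 -0.4 0 0 0 -0.087 100;0.11 -0.4 0 0 0 -0.087 100;0.11 -0.4 0 0 0 -0.087 100;0.11 -0.4 0 0 0 -0.087 100;0.11 -0.4 0 0 0 -0.087 100;0.11 -0.4 0 0 0 -0.087 100")

```text
time_s: 3.07
eef_pos: [414.2, -314.4, 248.2]
ee_rot: [0.0, 0.767, 0.641, 0.0]
force: [0.4, -0.3, 0.4]
grip_width: 1.0
grip_force: 0.0
```

>>> drive_tool(commands="0.15 -0.38 -0.1 0 0 0.01 100;0.15 -0.38 -0.3 0 0 0 100;0 0 -0.4 0 0 0 100;0 0 -0.4 0 0 0 100;0 0 -0.4 0 0 0 100;0 0 -0.2 0 0 0 100;0 0 -0.18 0 0 0 100;0 0 0 0 0 0 100;0 0 0 0 0 0 0;0 0 0 0 0 0 0;0 0 0 0 0 0 0;0 0 0 0 0 0 0;0 0 0 0 0 0 0;0 0 0 0 0 0 0;0 0 0 0 0 0 0;0 0 0 0 0 0 0", force=60)

```text
time_s: 4.4
eef_pos: [441.6, -381.5, 56.6]
ee_rot: [0.001, 0.763, 0.646, -0.0]
force: [0.2, 0.1, 5.6]
grip_width: 0.175
grip_force: 62.7
```

>>> drive_tool(commands="0 0 0.05 0 0 0 0;0 0 0.1 0 0 0 0;0 0 0.2 0 0 0 0;0 0 0.25 0 0 0 0;0 0 0.25 0 0 0 0;0 0 0 0 0 0 0", force=60)

```text
time_s: 4.9
eef_pos: [442.6, -382.5, 145.9]
ee_rot: [0.004, 0.763, 0.646, -0.0]
force: [0.5, 0.0, -2.8]
grip_width: 0.172
grip_force: 61.3
```

Run:
```python
from h import *
t=capture("top"); s=capture("side")
st=sense(); print(st["eef_pos"],st["force"],st["wrist_torque"],st["grip_width"])
z=st["eef_pos"][2]
P=SE.copy(); P[:,2]=z-53.6+26
print(fit([t],P,[442,-390,-.17],(8,8,.04)), fit([s],P,[442,-390,-.17],(8,8,.04)))
a=np.hstack([cv2.resize(t["pixels"][200:340,260:460],(400,280)),cv2.resize(s["pixels"][200:340,180:380],(400,280))]); cv2.imwrite("pics/lift.png",a)
```

```text
[ 441.23542585 -380.9947164   140.85355361] [-0.44028189 -0.56814891 -4.75873329] [ 0.01761677 -0.07437032 -0.05050739] 0.17052074942792805
(array([ 4.31612705e+02, -3.89181929e+02, -2.49902050e-01]), np.float64(1.9092128276824951)) (array([ 4.39932468e+02, -4.05999774e+02, -2.16967348e-01]), np.float64(1.232875108718872))
```

View pics/lift.png

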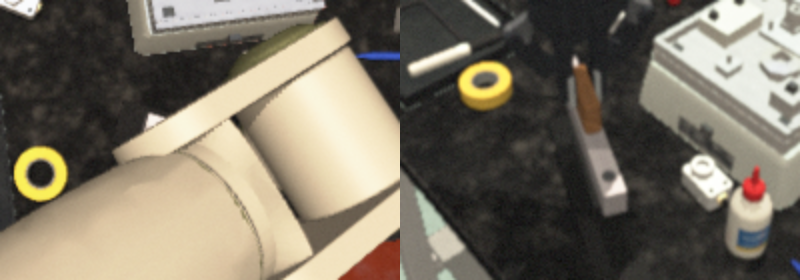

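Run:
```python
from h import *
s=capture("side"); st=sense(); z=st["eef_pos"][2]; print(st["eef_pos"])
h=box(-10,10,-94,-25,0)
h=h[~((h[:,1]>-25.5)&(abs(h[:,0])<9.5))]
e=np.c_[np.full(20,-10),np.full(20,-94),np.linspace(0,-26,20)]; e2=np.c_[np.full(20,-10.),np.full(20,-94.),np.linspace(0,-26,20)]*[-1,1,1]; e3=np.c_[np.linspace(-10,10,20),np.full(20,-94),np.full(20,-26)]
for dz in (-6,-3,0,3,6):
    P=np.vstack([h,e,e2,e3]); P[:,2]+=z-53.6+26+dz
    q,c=fit([s],P,[442,-390,-.17],(8,8,.04)); print(dz,np.round(q,3),round(c,3))
    if dz==0: draw(s,[place(P,q)],(240,210,320,320),"near.png",5)
```

```text
[ 440.88174372 -380.5246593   139.61479591]
-6 [ 4.42016e+02 -3.85043e+02 -1.72000e-01] 0.402
-3 [ 4.40907e+02 -3.87016e+02 -1.70000e-01] 0.406
0 [ 4.39820e+02 -3.89077e+02 -1.69000e-01] 0.408
3 [ 4.38884e+02 -3.91306e+02 -1.71000e-01] 0.417
6 [ 4.37841e+02 -3.93604e+02 -1.71000e-01] 0.436
```

View pics/near.png

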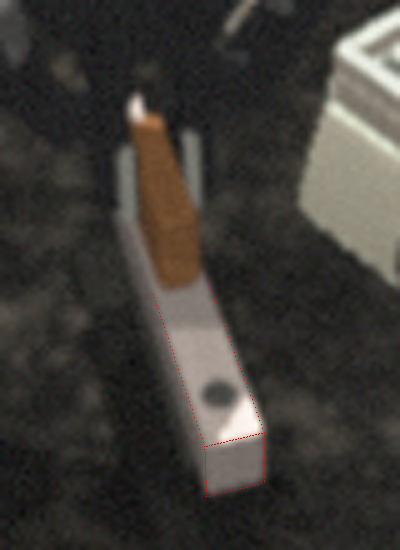

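>>> drive_tool(commands="0.06 0.2 0 0 0 0.03 0;0.06 0.3 0 0 0 0.03 0;0.06 0.32 0 0 0 0.03 0;0.06 0.32 0 0 0 0.03 0;0.06 0.32 0 0 0 0.03 0;0.06 0.32 0 0 0 0.03 0;0.06 0.32 0 0 0 0.03 0;0.06 0.32 0 0 0 0.03 0;0.06 0.32 0 0 0 0.03 0;0.06 0.32 0 0 0 0.03 0;0.06 0.32 0 0 0 0.03 0;0.06 0.32 0 0 0 0.04 0;0 0.01 0 0 0 0 0;0 0 0 0 0 0 0;0 0 0 0 0 0 0")

```text
time_s: 6.3
eef_pos: [512.8, -10.3, 139.6]
ee_rot: [-0.001, 0.662, 0.75, -0.001]
force: [-0.1, -0.8, -4.3]
grip_width: 0.171
grip_force: 61.3
```

Run:
```python
from h import *
t=capture("top"); s=capture("side"); st=sense(); print(st["eef_pos"],R.from_quat(st["ee_rot"][[1,2,3,0]]).as_matrix().round(3)[:,1])
a=np.hstack([cv2.resize(t["pixels"][130:270,130:330],(400,280)),cv2.resize(s["pixels"][110:250,180:380],(400,280))]); cv2.imwrite("pics/atjig.png",a)
```

```text
[512.99356178 -11.00197401 140.06095648] [ 0.993  0.122 -0.001]
```

View pics/atjig.png

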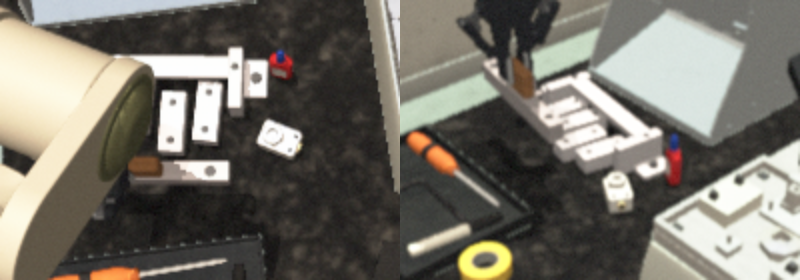

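Run:
```python
from h import *
t=capture("top"); st=sense(); z=st["eef_pos"][2]; J=np.load("q.npy")[0]; J[:3]=598,-7.5,.124
h=box(-10,10,-94,-35,0); h=h[h[:,1]<-35.5]; h[:,2]=z-53.6+26
q,c=fit([t],h,[514,-18,.124],(6,6,.03)); print(st["eef_pos"],np.round(q,3),c)
print("in jig",R.from_euler('z',-J[2]).as_matrix()[:2,:2]@(q[:2]-J[:2]))
```

```text
[513.08366478 -11.07332683 140.27822563] [ 5.13454e+02 -1.95010e+01  1.32000e-01] 0.11268080025911331
in jig [-85.38089405  -1.45205302]
```

>>> drive_tool(commands="0 0.015 -0.2 0 0 0 0;0 0 -0.2 0 0 0 0;0 0 -0.2 0 0 0 0;0 0 -0.1 0 0 0 0;0 0 -0.08 0 0 0 0;0 0 -0.05 0 0 0 0;0 0 0 0 0 0 0;0 0 0 0 0 0 0;0 0 0 0 0 0 0")

```text
time_s: 7.2
eef_pos: [513.9, -8.8, 58.6]
ee_rot: [0.001, 0.662, 0.749, 0.0]
force: [0.5, -0.6, -4.2]
grip_width: 0.176
grip_force: 61.2
```

>>> drive_tool(commands="0 0 -0.025 0 0 0 0;0 0 0 0 0 0 0;0.05 0.006 0 0 0 0 0;0.05 0.006 0 0 0 0 0;0.05 0.006 0 0 0 0 0;0.05 0.006 0 0 0 0 0;0.05 0.006 0 0 0 0 0;0.05 0.006 0 0 0 0 0;0.05 0.006 0 0 0 0 0;0.05 0.006 0 0 0 0 0;0.05 0.006 0 0 0 0 0;0.05 0.006 0 0 0 0 0;0.05 0.006 0 0 0 0 0;0.05 0.007 0 0 0 0 0;0 0 0 0 0 0 0")

```text
time_s: 8.45
eef_pos: [574.3, -1.2, 55.2]
ee_rot: [0.0, 0.662, 0.75, 0.0]
force: [0.5, 0.9, -5.2]
grip_width: 0.174
grip_force: 61.2
```

>>> drive_tool(commands="0.03 0.004 0 0 0 0 0;0.03 0.004 0 0 0 0 0;0.03 0.004 0 0 0 0 0;0.02 0.002 0 0 0 0 0;0.01 0.001 0 0 0 0 0;0.01 0.001 0 0 0 0 0")

```text
time_s: 8.95
eef_pos: [586.3, 0.3, 55.1]
ee_rot: [-0.0, 0.662, 0.75, -0.0]
force: [-2.6, 0.1, -4.7]
grip_width: 0.175
grip_force: 61.2
```

Run:
```python
from h import *
t=capture("top"); st=sense(); z=st["eef_pos"][2]
h=box(-10,10,-94,-35,0); h=h[h[:,1]<-35.5]; h[:,2]=z-53.6+26
q,c=fit([t],h,[587,-10,.124],(6,6,.03)); print(st["eef_pos"],st["force"],np.round(q,3),c)
print("in jig",R.from_euler('z',-.124).as_matrix()[:2,:2]@(q[:2]-[598,-7.5]))
draw(t,[place(h,q),place(JIG,[598,-7.5,.124])],(150,130,290,230),"p.png",5)
```

```text
[5.86515712e+02 3.47318889e-01 5.51312718e+01] [-1.76484213 -0.5668593  -5.84792465] [ 5.85835e+02 -8.63100e+00  1.32000e-01] 0.4522392451763153
in jig [-12.21110252   0.38226364]
```

View pics/p.png

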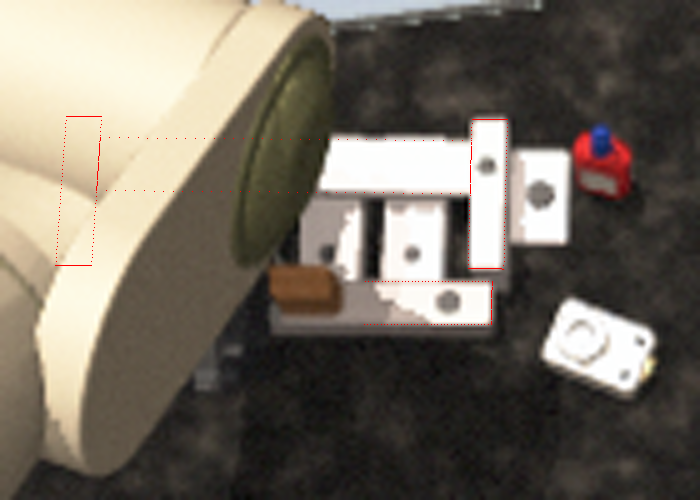

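>>> drive_tool(commands="0.01 0.001 0 0 0 0 0;0.01 0.001 0 0 0 0 0;0 0 0 0 0 0 0;0 0 0 0 0 0 0")

```text
time_s: 9.33
eef_pos: [588.0, 0.5, 55.2]
ee_rot: [-0.001, 0.662, 0.749, -0.0]
force: [-4.6, -0.6, -3.4]
grip_width: 0.177
grip_force: 61.3
```

>>> drive_tool(commands="0.01 0.001 0 0 0 0 0;0.01 0.001 0 0 0 0 0;0 0 0 0 0 0 0;0 0 0 0 0 0 0")

```text
time_s: 9.67
eef_pos: [588.2, 0.6, 55.0]
ee_rot: [-0.002, 0.662, 0.75, -0.002]
force: [-15.5, -1.0, 3.1]
grip_width: 0.173
grip_force: 62.3
```

>>> drive_tool(commands="0.01 0.001 0 0 0 0 0;0.01 0.001 0 0 0 0 0;0 0 0 0 0 0 0;0 0 0 0 0 0 0")

```text
time_s: 10.0
eef_pos: [588.5, 0.7, 54.7]
ee_rot: [-0.004, 0.662, 0.75, -0.004]
force: [-22.9, -5.2, 7.7]
grip_width: 0.173
grip_force: 63.0
```

Run:
```python
from h import *
t=capture("top"); st=sense(); z=st["eef_pos"][2]
print(st["eef_pos"],st["force"],st["wrist_torque"],R.from_quat(st["ee_rot"][[1,2,3,0]]).as_matrix().round(3)[:,1])
h=box(-10,10,-94,-35,0); h=h[h[:,1]<-35.5]; h[:,2]=z-53.6+26
print(fit([t],h,[589,-10,.124],(6,6,.03)))
```

```text
[588.5463251    0.72713721  54.68341877] [-23.12547933  -3.50340555   7.72353695] [-0.65268351  4.22413666 -0.08922313] [ 0.992  0.124 -0.011]
(array([ 5.81351049e+02, -9.23835202e+00,  1.31922572e-01]), np.float64(0.508802056312561))
```

>>> drive_tool(commands="-0.02 -0.002 0 0 0 0 0;-0.02 -0.002 0 0 0 0 0;-0.05 -0.006 0.01 0 0 0 0;-0.1 -0.012 0 0 0 0 0;-0.15 -0.019 0 0 0 0 0;-0.15 -0.019 0 0 0 0 0;-0.15 -0.019 0 0 0 0 0;-0.1 -0.012 0.1 0 0 0 0;-0.05 -0.006 0.2 0 0 0 0;0 0 0.25 0 0 0 0;0 0 0.25 0 0 0 0;0 0 0.05 0 0 0 0;0 0 0 0 0 0 0;0 0 0 0 0 0 0")

```text
time_s: 11.22
eef_pos: [513.1, -8.7, 140.4]
ee_rot: [-0.0, 0.662, 0.75, -0.0]
force: [-0.5, 0.2, -5.1]
grip_width: 0.171
grip_force: 61.4
```

Run:
```python
from h import *
t=capture("top"); st=sense(); z=st["eef_pos"][2]
print(st["eef_pos"],st["force"],R.from_quat(st["ee_rot"][[1,2,3,0]]).as_matrix().round(3)[:,1])
h=box(-10,10,-94,-35,0); h=h[h[:,1]<-35.5]; h[:,2]=z-53.6+26
print(fit([t],h,[st["eef_pos"][0]+1,st["eef_pos"][1]-8,.124],(6,6,.03)))
draw(t,[place(h,[st["eef_pos"][0]+1,st["eef_pos"][1]-8,.124])],(150,130,290,230),"r.png",5)
```

```text
[512.81724814  -8.65663837 139.80892999] [-0.01165416  0.98438726 -4.61584238] [ 0.992  0.124 -0.002]
(array([ 5.13635738e+02, -1.68914542e+01,  1.32208648e-01]), np.float64(0.11072472482919693))
```

View pics/r.png

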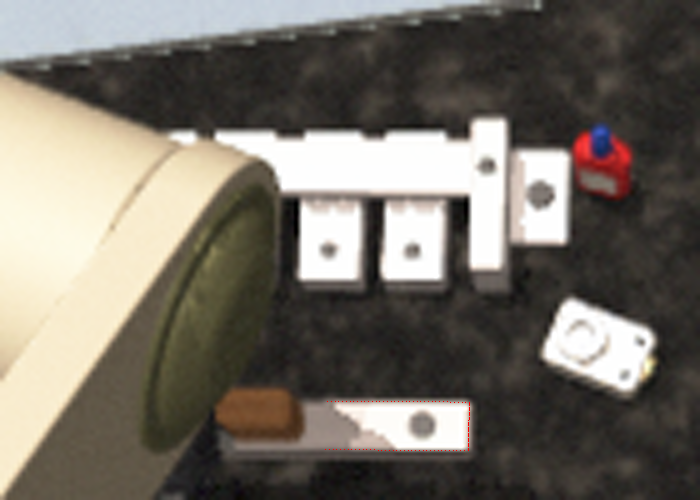

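>>> drive_tool(commands="-0.06 -0.2 0 0 0 -0.03 0;-0.06 -0.3 0 0 0 -0.03 0;-0.06 -0.32 0 0 0 -0.03 0;-0.06 -0.32 0 0 0 -0.03 0;-0.06 -0.32 0 0 0 -0.03 0;-0.06 -0.32 0 0 0 -0.03 0;-0.06 -0.32 0 0 0 -0.03 0;-0.06 -0.32 0 0 0 -0.03 0;-0.06 -0.32 0 0 0 -0.03 0;-0.06 -0.32 0 0 0 -0.03 0;-0.06 -0.32 0 0 0 -0.03 0;-0.06 -0.32 0 0 0 -0.04 0;0 -0.02 -0.1 0 0 0 0;0 0 -0.2 0 0 0 0;0 0 -0.2 0 0 0 0;0 0 -0.1 0 0 0 0;0 0 -0.1 0 0 0 0;0 0 0 0 0 0 0;0 0 0 0 0 0 0")

```text
time_s: 12.85
eef_pos: [441.5, -380.7, 71.1]
ee_rot: [-0.0, 0.763, 0.646, 0.0]
force: [-0.3, -0.7, -4.3]
grip_width: 0.175
grip_force: 61.1
```

Run:
```python
from h import *
st=sense(); print(st["eef_pos"],st["force"],R.from_quat(st["ee_rot"][[1,2,3,0]]).as_matrix().round(3)[:,1])
```

```text
[ 441.48433364 -380.68637516   71.08630113] [-0.32499222 -0.67029108 -4.32633596] [ 0.986 -0.166 -0.   ]
```

>>> drive_tool(commands="0 0 -0.05 0 0 0 0;0 0 -0.05 0 0 0 0;0 0 -0.02 0 0 0 0;0 0 -0.01 0 0 0 0;0 0 -0.01 0 0 0 0;0 0 0 0 0 0 0;0 0 0 0 0 0 0")

```text
time_s: 13.43
eef_pos: [441.4, -380.8, 57.4]
ee_rot: [0.0, 0.764, 0.646, -0.0]
force: [0.1, -0.4, -4.5]
grip_width: 0.174
grip_force: 61.2
```

>>> drive_tool(commands="0 0 -0.01 0 0 0 0;0 0 -0.005 0 0 0 0;0 0 0 0 0 0 0;0 0 0 0 0 0 0")

```text
time_s: 13.77
eef_pos: [441.6, -381.0, 56.7]
ee_rot: [0.001, 0.763, 0.646, -0.0]
force: [-1.2, 1.7, 6.1]
grip_width: 0.171
grip_force: 62.4
```

>>> drive_tool(commands="0 0 0 0 0 0 40;0 0 0 0 0 0 60;0 0 0 0 0 0 80;0 0 0 0 0 0 80;0 0 0 0 0 0 80;0 0 0 0 0 0 80;0 0 0.1 0 0 0 80;0 0 0.3 0 0 0 80;0 0 0.4 0 0 0 80;0 0 0.4 0 0 0 80;0 0 0.4 0 0 0 80;-0.1 0.3 0.4 0 0 0 0;-0.1 0.4 0 0 0 0 0;-0.1 0.4 0 0 0 0 0;-0.1 0.4 0 0 0 0 0;0 0.4 0 0 0 0 0;0 0 0 0 0 0 0")

```text
time_s: 15.18
eef_pos: [402.5, -191.1, 249.6]
ee_rot: [0.0, 0.762, 0.647, 0.001]
force: [-0.1, -0.7, 0.8]
grip_width: -0.0
grip_force: 0.0
```

Run:
```python
from h import *
t=capture("top"); s=capture("side"); st=sense(); print(st["eef_pos"],st["joints"])
print(fit([t,s],np.vstack([SE,HD]),[445,-390,-.17]))
for n,p in (("t",t),("s",s)):
  for o,z in (("gate_pad",210),("gate_hinge",20)):
    for b in boxes_of(p,o)[:2]: print(n,o,np.round(b["position"]),round(b["confidence"],2),np.round(w(p,b["position"],z)))
a=np.hstack([cv2.resize(t["pixels"][110:310,100:430],(400,242)),cv2.resize(s["pixels"][80:340,190:390],(400,520))[:520][:242*0+520][:242]] )if 0 else np.zeros((560,800,3),np.uint8)
a[:242,:400]=cv2.resize(t["pixels"][110:310,100:430],(400,242)); a[:520,400:]=cv2.resize(s["pixels"][80:340,190:390],(400,520)); a[250:550,:400]=cv2.resize(t["pixels"][130:220,120:240],(400,300)); cv2.imwrite("pics/back.png",a)
```

```text
[ 403.30466067 -195.50986778  249.51750979] [-7.13792466e-01  1.40424372e-01  1.71233963e+00 -1.62704490e-04
  1.28684771e+00 -5.49040849e-01]
(array([ 4.39629175e+02, -3.89363155e+02, -1.66779719e-01]), np.float64(0.9486643075942993))
t gate_pad [132. 175.] 0.6 [554.  90. 210.]
t gate_hinge [132. 175.] 0.59 [601. 169.  20.]
s gate_pad [242. 121.] 0.8 [522. -37. 210.]
s gate_pad [351. 306.] 0.35 [ 460. -601.  210.]
s gate_hinge [240. 126.] 0.61 [628. 309.  20.]
```

View pics/back.png

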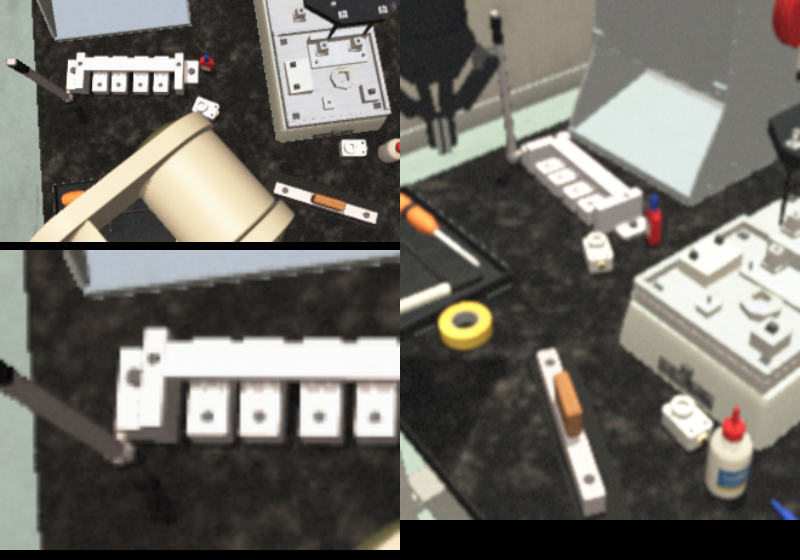

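Run:
```python
from h import *
st=sense(); print(st["eef_pos"])
t=capture("top"); s=capture("side")
def g(r,th,o=0): 
    a=np.array([-12,118-r*np.cos(th)+o*np.sin(th),20+r*np.sin(th)+o*np.cos(th)]); c,s_=np.cos(.124),np.sin(.124)
    return [598+c*a[0]-s_*a[1],-7.5+s_*a[0]+c*a[1],a[2]]
print("hinge",g(0,0))
for th in (1.4,1.5,1.6,1.7): print(th,"end top",np.round(pix(t,g(214,th)),1),"side",np.round(pix(s,g(214,th)),1),"padmid",np.round(g(190,th)))
print("hinge pix",np.round(pix(t,g(0,0)),1),np.round(pix(s,g(0,0)),1))
for th in (1.6,1.4,1.2,1.0,.8,.6,.4,.2,0):
    c=np.array([-17,118-185*np.cos(th)+8*np.sin(th)+11,20+185*np.sin(th)+8*np.cos(th)+17]); C,S=np.cos(.124),np.sin(.124)
    print(th,np.round([598+C*c[0]-S*c[1],-7.5+S*c[0]+C*c[1],c[2]],1))
for n,p,r in(("t",t,(100,150,150,190)),("s",s,(215,75,275,175))): draw(p,[np.array([g(r_,1.6) for r_ in range(0,215,8)])],r,"g"+n+".png",6)
a=np.zeros((600,660,3),np.uint8); b=cv2.imread("pics/gt.png"); a[:b.shape[0],:b.shape[1]]=b; b=cv2.imread("pics/gs.png"); a[:b.shape[0],300:300+b.shape[1]]=b; cv2.imwrite("pics/g.png",a)
```

```text
[ 403.24340421 -197.2684946   248.40824523]
hinge [np.float64(571.4976059714539), np.float64(108.10978812693881), np.float64(20.0)]
1.4 end top [139.7 160.9] side [246.3  92.5] padmid [575.  76. 207.]
1.5 end top [127.1 160.4] side [242.4  88.9] padmid [573.  95. 210.]
1.6 end top [114.9 160.2] side [238.6  86.3] padmid [571. 114. 210.]
1.7 end top [103.2 160.4] side [235.1  84.5] padmid [568. 132. 208.]
hinge pix [155.5 190.4] [245.9 157.1]
1.6 [563.5 131.7 221.7]
1.4 [568.1  95.  220.7]
1.2 [572.5  59.3 212.3]
1.0 [576.7  25.9 197. ]
0.8 [580.4  -3.8 175.3]
0.6 [583.5 -28.6 148.1]
0.4 [585.9 -47.6 116.4]
0.2 [587.4 -59.9  81.6]
0 [588.1 -65.2  45. ]
```

View pics/g.png

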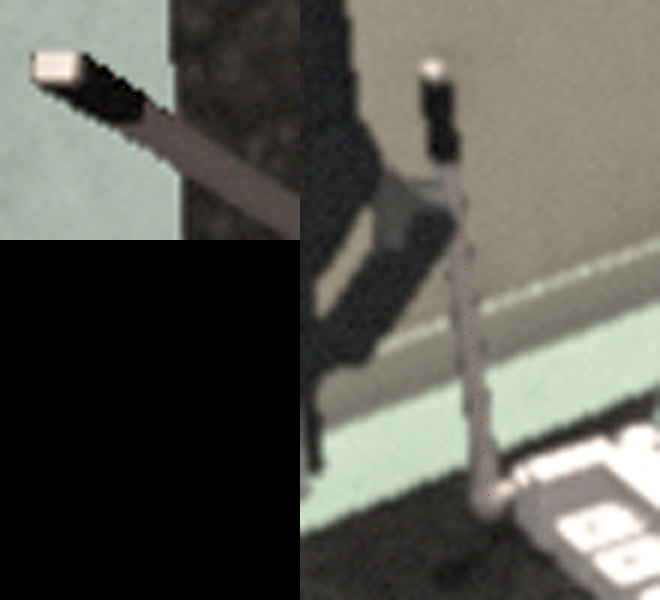

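>>> drive_tool(commands="0.04 0.2 0 0 0 0.03 0;0.04 0.3 0 0 0 0.03 0;0.04 0.35 0.01 0 0 0.03 0;0.04 0.35 0.01 0 0 0.03 0;0.04 0.35 0.01 0 0 0.03 0;0.04 0.35 0.01 0 0 0.03 0;0.04 0.35 0.01 0 0 0.03 0;0.04 0.35 0.01 0 0 0.03 0;0.04 0.35 0.01 0 0 0.03 0;0.04 0.35 0.01 0 0 0.03 0;0.04 0.35 0 0 0 0.03 0;0.04 0.17 0 0 0 0.04 0;0 0 0 0 0 0 0;0.3 0 0 0 0 0 0;0.3 0 0 0 0 0 0;0.3 0 0 0 0 0 0;0.16 0 -0.1 0 0 0 0;0 0 -0.25 0 0 0 0;0 0 0 0 0 0 0;0 0 0 0 0 0 0")

```text
time_s: 17.25
eef_pos: [556.8, 184.7, 220.6]
ee_rot: [-0.001, 0.663, 0.749, -0.001]
force: [-0.3, -0.1, 1.1]
grip_width: -0.001
grip_force: 0.0
```

>>> drive_tool(commands="0.02 -0.15 0 0 0 0 0;0.02 -0.15 0 0 0 0 0;0.02 -0.13 0.01 0 0 0 0;0.01 -0.1 0 0 0 0 0;0.015 -0.122 -0.003 0 0 0 0;0.015 -0.122 -0.003 0 0 0 0;0.015 -0.122 -0.003 0 0 0 0;0.015 -0.119 -0.023 0 0 0 0;0.015 -0.119 -0.028 0 0 0 0;0.015 -0.119 -0.033 0 0 0 0;0.014 -0.111 -0.046 0 0 0 0;0.014 -0.111 -0.051 0 0 0 0;0.014 -0.111 -0.056 0 0 0 0;0 0 0 0 0 0 0")

```text
time_s: 18.42
eef_pos: [577.2, 25.0, 196.2]
ee_rot: [-0.001, 0.663, 0.749, -0.001]
force: [-0.2, 0.3, 0.5]
grip_width: 0.004
grip_force: 0.0
```

Run:
```python
from h import *
s=capture("side"); st=sense(); print(st["eef_pos"],st["force"])
cv2.imwrite("pics/push.png",cv2.resize(s["pixels"][70:250,200:380],(600,600)))
```

```text
[577.16948991  26.08339398 196.85500987] [0.50190111 0.5005974  0.53953683]
```

View pics/push.png

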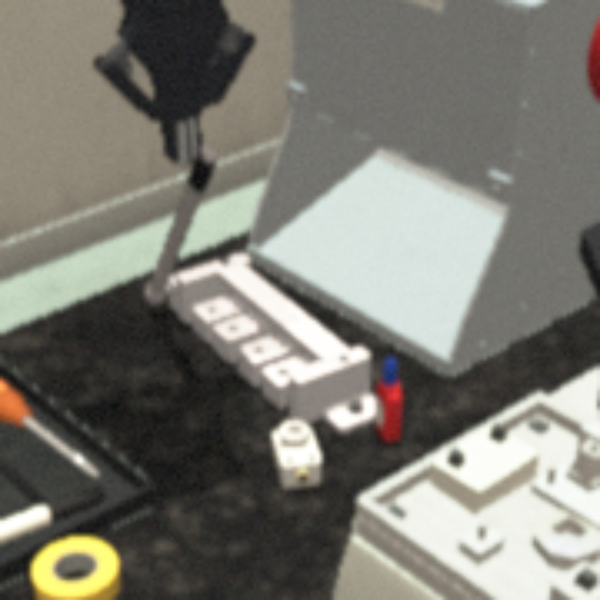

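>>> drive_tool(commands="0.012 -0.105 -0.067 0 0 0 0;0.012 -0.099 -0.072 0 0 0 0;0.012 -0.093 -0.078 0 0 0 0;0.01 -0.088 -0.085 0 0 0 0;0.01 -0.083 -0.09 0 0 0 0;0.01 -0.077 -0.097 0 0 0 0;0.008 -0.07 -0.102 0 0 0 0;0.008 -0.063 -0.106 0 0 0 0;0.008 -0.057 -0.109 0 0 0 0;0.005 -0.047 -0.113 0 0 0 0;0.005 -0.041 -0.116 0 0 0 0;0.005 -0.035 -0.119 0 0 0 0;0.003 -0.025 -0.1 0 0 0 0;0.002 -0.018 -0.1 0 0 0 0;0.002 -0.01 -0.08 0 0 0 0;0 0 0 0 0 0 0;0 0 0 0 0 0 0")

```text
time_s: 19.88
eef_pos: [588.5, -63.8, 54.1]
ee_rot: [-0.0, 0.662, 0.75, -0.0]
force: [0.0, -0.3, -0.8]
grip_width: -0.001
grip_force: 0.0
```

>>> drive_tool(commands="0 0 -0.03 0 0 0 0;0 0 -0.03 0 0 0 0;0 0 -0.02 0 0 0 0;0 0 0 0 0 0 0;0 0 0 0 0 0 0")

```text
time_s: 20.3
eef_pos: [588.5, -63.9, 46.4]
ee_rot: [-0.0, 0.662, 0.75, -0.0]
force: [0.0, 0.6, 0.7]
grip_width: 0.001
grip_force: 0.0
```

>>> drive_tool(commands="0 0 -0.015 0 0 0 0;0 0 -0.015 0 0 0 0;0 0 0 0 0 0 0;0 0 0 0 0 0 0")

```text
time_s: 20.63
eef_pos: [588.9, -64.0, 44.8]
ee_rot: [0.001, 0.662, 0.75, 0.0]
force: [-5.3, 1.2, 10.8]
grip_width: 0.002
grip_force: 5.7
```

>>> drive_tool(commands="0 0 -0.01 0 0 0 0;0 0 0 0 0 0 0;0 0 0 0 0 0 0;0 0 0.1 0 0 0 0;0 0 0.3 0 0 0 0;0 0 0.4 0 0 0 0;0 0 0.4 0 0 0 0;0 0 0.4 0 0 0 0;-0.3 0 0.2 0 0 0 0;-0.4 0.1 0 0 0 0 0;-0.4 0.2 0 0 0 0 0;-0.4 0.3 0 0 0 0 0;0 0.4 0 0 0 0 0;0 0.4 0 0 0 0 0;0 0.4 0 0 0 0 0;0 0.3 0 0 0 0 0;0 0 0 0 0 0 0;0 0 0 0 0 0 0")

```text
time_s: 22.13
eef_pos: [447.7, 140.7, 222.5]
ee_rot: [0.0, 0.661, 0.75, -0.0]
force: [-0.2, -1.0, -0.1]
grip_width: 0.001
grip_force: 0.0
```

Run:
```python
from h import *
t=capture("top"); s=capture("side"); st=sense(); print(st["eef_pos"],st["force"],st["time_s"])
GT=box(-17,-7,-96,118,27); q=[598,-7.5,.124]
print(fit([t,s],np.vstack([SE,HD]),[440,-390,-.17]))
for b in boxes_of(t,"blank_1")[:4]: print(np.round(b["position"]),round(b["confidence"],2))
draw(s,[place(GT,q)],(235,140,325,215),"es.png",6); draw(t,[place(GT,q)],(130,140,280,220),"et.png",5.3)
b=cv2.resize(cv2.imread("pics/es.png"),(400,333)); c=cv2.resize(cv2.imread("pics/et.png"),(400,213)); a=np.zeros((560,400,3),np.uint8); a[:333]=b;a[340:553]=c
cv2.imwrite("pics/end.png",a)
```

```text
[448.01190969 139.1057007  222.44665719] [ 0.5120232 -0.4073157 -0.5280258] 22.2333
(array([ 4.39573220e+02, -3.89348439e+02, -1.67920946e-01]), np.float64(0.9310832023620605))
[201. 176.] 0.78
[235. 180.] 0.74
[185. 178.] 0.69
[216. 177.] 0.54
```

View pics/end.png

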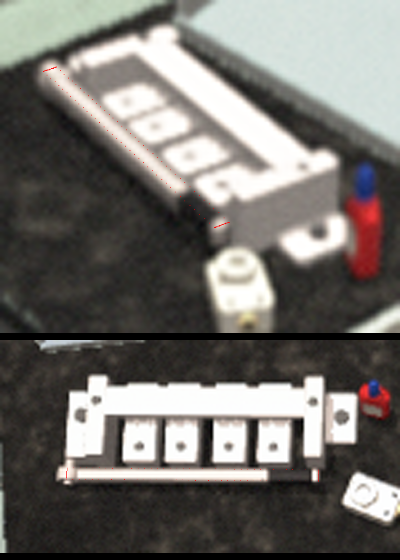

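```bash
python3 -c "
from rig import *
print(finish_job())"
```

```text
the job is handed in; nothing more can be done
None
```

I handed the job in at about 22 s of the 67 s allowed. In the last pictures the four blanks are flush with the cheeks, the straightedge is upright on its pad and released, and the gate is down at its stop. The hand-in call returned no verdict, so I can't confirm it passed.

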